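# Set the running clearance of a sample press

## Task

On the small bench press, turn the T-shaped thumbscrew clockwise (seen from above) until its foot seats on the sample disc and it firmly stops, then back it off anticlockwise by a quarter turn. Keep hold of the thumbscrew there: the job finishes with the gripper still holding it, still, at that setting. Do not disturb the dish, slide box and forceps that lie round the press.

Things in the scene. Friction and masses are not known exactly. Their poses are not given: they have to be found in the camera images.
- press: the bench press, fixed: grey base 100 x 84 mm (x by y), 14 mm high; two columns 14 mm thick at y = +-32 mm carry an aluminium bridge 30 x 84 mm whose top is 91 mm above the worktop (a collar of radius 13 mm and two screw heads rise 2.5 mm more). Origin: centre of its underside, on the worktop, z up; the screw's axis is this z axis.
- head_grip (a point): grip point of the thumbscrew's head, on the screw's axis, about 128 to 136 mm above the worktop. The head is a black upright bar 46 mm long (its own x), 12 mm thick (its own y: pinch across this), 36 mm tall; this point is 14 mm below its top and 22 mm above its underside, where the hub begins. A steel pip marks the +x end of its top. The axes turn with the head.
- thumbscrew (a joint): angle in rad; grows as the screw turns anticlockwise seen from above (backs off, rises). Quick thread, lead 16 mm a turn: 2.55 mm per rad. About 0.03 N m friction; stays where left. Its zero means nothing: it seats 0.5 to 1.9 rad clockwise of the start, differently each run, against a firm stop (it gives 0.1 to 0.15 rad at 0.5 N m). It can be backed off at least 1.4 rad beyond the start.
- spindle: steel spindle with a round pressure foot 22 mm across, which rises and sinks with the screw without rotating; it carries the head, whose round hub (radius 10 mm, 8 mm high) starts 59 mm above this origin, about 7 to 13 mm above the bridge, with the bar on it. Origin: centre of the foot's underside; z up.
- foot_tip (a point): centre of the underside of the pressure foot (the spindle's origin)
- sample: the white sample disc, 32 mm across, fixed in the recess of the steel pedestal under the foot. Origin: centre of its underside; its top is 12 mm above that. Its height in the press differs by +-1 mm from run to run. The foot is seated when it presses on it.
- petri_dish: a bystander: clear round dish with lid, 89 mm across, 16 mm high, beyond the press; origin at the centre of its underside
- slide_box: a bystander: white cardboard box of slides, 58 x 80 x 24 mm, to the left of the press; origin at the centre of its underside
- forceps: a bystander: steel forceps 134 mm long, 9 mm high, lying in front of the press; origin at the centre of the underside

How it is judged:
By the outcome, as a careful person would: the job done as asked, in the order asked, and still so for the second after the job is handed in, while the arm keeps its last pose, push and grip.
It also fails if it takes over 58 s, if anything falls off the work surface, if the arm or the gripper's body presses on something with over 40 N, if the wrist force passes 120 N, or if a joint passes its speed limit or range.

## Robot

A 6-joint arm with a two-finger parallel gripper is mounted at the origin on a cart in front of the work surface, level with it; the furniture and walls round the work are solid. World frame = base frame: x ahead of the robot, y to its left, z up, the work surface at z = 0. Lengths are in mm, angles in rad, forces in N, time in s.
With the tool pointing down it reaches from about 375 to 925 mm from the base axis. Payload 5.7 kg.
Tool frame: the origin (TCP) lies between the finger pads; the fingertips stand 14 mm ahead of it and the grasp point (between the pads) lies 5 mm behind it (bot.nose_length is the distance from the TCP to the fingertips, in mm); z points along the fingers, y is the line along which they close (so a half turn about z gives the same grasp; the last joint's range is limited). The gripper opens to 85 mm and grips with 20 to 120 N. Pads are 22 mm wide; open, the fingers measure 114 mm over their backs; the gripper's body (76 mm by 85 mm) begins 54 mm behind the grasp point. The pads swing forward as they close: fully open they stand 13 mm farther back than shut.
Start: joints at [-1.282, 0.359, 1.51, -0, 1.272, -0.115], TCP at [235.732, -551.72, 245.267] pointing down, gripper open.
Joint ranges: [-2.97, 2.97], [-1.01, 2.36], [0.21, 2.38], [-0.96, 4.11], [0.2, 2.71], [-2.98, 2.98]. Speed limits (rad/s): [2.39, 2.39, 3.14, 3.14, 3.14, 3.14].

## Interface

Orientations are given as a 3x3 rotation matrix whose columns are the frame's x, y, z axes.
In Python, from bench import bot, eoat, eyes, ticket gives the robot as it stands. Calls block until the motion is done:
- bot.movep(position, orientation): joint-space move of the TCP to a pose.
- bot.movel(position, frame=None, feed=150): straight line of the TCP; frame=None keeps the orientation; feed is the mean speed in mm/s.
- bot.move_j(angles): joint-space move.
- eoat.let_go() and eoat.gripper_close(): open the fingers fully, or close them until they stop; the grip force is fixed at half the most.
- bot.pause(seconds).
- bot.solve_ik(position, orientation): joint angles nearest the present ones, or None.
- bot.get_state(): the state.
- eyes.grab_frame(name): name is "side" or "top" or "wrist"; returns the picture (480x640x3 uint8, red, green, blue); there is no depth.
- eyes.camera_info(name): a dict with "intrinsics" (3x3 intrinsics, pixels), "origin" and "orientation" of the camera in the world; the wrist camera has in their place "hand_eye" (4x4, takes a point from camera to tool coordinates, whose origin is the TCP and whose axes are the flange's). Camera axes: x right, y down, z forward; pixel columns grow to the right and rows downward; lengths in mm; the calibration is good to about 2 mm. A picture is of the moment at which its call begins: read the wrist's pose just before it. camera_info takes no time and is no camera call.
A pose or a line that the arm cannot do raises bot.IKError and nothing moves.
- ticket.close_job(): hands the job in; it is judged then, once.
The state is a dict: "t": time; "q": joint angles; "joint_velocities": joint speeds; "joint_efforts": joint torques, N m; "ee_pos": TCP position; "eef_rot": TCP orientation; "contact_force": force on the tool from outside, world axes, zero at the start; "torque": the same for the moment, N m; "gripper_width": opening from 0.0 (shut) to 1.0 (fully open); "finger_force": force on a finger pad.
Only numpy, scipy, OpenCV 4.12 (cv2) and the standard library are available. Lean on these libraries where they do the work, as an engineer would, in place of code of your own. Each camera call takes 0.05 s, during which the arm holds its last target. There are 200 camera calls.

## Working session

There is one attempt and no reset: what is moved stays moved. The work goes in short steps, each a Python script; the robot and the scene stay as the last script left them, time stands still between calls to the robot, and variables do not carry over. Pictures are saved under pics/ and viewed, at most 10 in all, crops included, and the job is handed in when it is done.

```bash
mkdir -p pics; ls; python3 - <<'E'
from bench import bot,eoat,eyes,ticket
import cv2,numpy as np
for n in("top","side"):
    im=eyes.grab_frame(n); cv2.imwrite(f"pics/{n}0.png",im[:,:,::-1]); i=eyes.camera_info(n); print(n,i)
print(eyes.camera_info("wrist"))
print(bot.get_state())
E
```

```text
pics
top {'intrinsics': array([[456.49657118,   0.        , 319.8615347 ],
       [  0.        , 456.49657118, 239.05510368],
       [  0.        ,   0.        ,   1.        ]]), 'origin': array([513.86599127, 279.53035042, 939.60718499]), 'orientation': array([[ 0.01536431, -0.99690283,  0.07712767],
       [-0.99977541, -0.0141908 ,  0.0157402 ],
       [-0.01459694, -0.07735219, -0.99689697]])}
side {'intrinsics': array([[619.20666004,   0.        , 322.59743422],
       [  0.        , 619.20666004, 233.33824692],
       [  0.        ,   0.        ,   1.        ]]), 'origin': array([ 58.95341802, 611.26646255, 688.72567617]), 'orientation': array([[-0.533063  , -0.6005181 ,  0.59600492],
       [-0.8460682 ,  0.38128604, -0.37254471],
       [-0.00352851, -0.7028506 , -0.71132874]])}
{'intrinsics': array([[361.98083158,   0.        , 315.03213647],
       [  0.        , 361.98083158, 235.48267643],
       [  0.        ,   0.        ,   1.        ]]), 'hand_eye': array([[ 7.21324160e-04, -9.49756043e-01, -3.12990316e-01,
         7.97404415e+01],
       [ 9.99999731e-01,  6.4248370
[... 342 characters left out ...]
122497e-01]), 'joint_velocities': array([-0.00097443, -0.00232438, -0.00184785,  0.00073855, -0.00010977,
        0.00040045]), 'joint_efforts': array([-2.62603799e-04, -5.28653169e+01, -2.79349065e+01, -1.28435081e-04,
        5.11475475e-03,  2.97465715e-05]), 'ee_pos': array([ 235.5725705 , -551.18116785,  244.53483706]), 'eef_rot': array([[ 9.19573457e-01,  3.92917864e-01, -4.57795412e-04],
       [ 3.92918074e-01, -9.19572075e-01,  1.60804507e-03],
       [ 2.10853757e-04, -1.65859166e-03, -9.99998602e-01]]), 'contact_force': array([ 0.44629779,  0.00830316, -0.13040388]), 'torque': array([-0.00776535, -0.01294084, -0.03354477]), 'finger_force': 0.0, 'gripper_width': 0.9957726725101947}
```

View pics/top0.png

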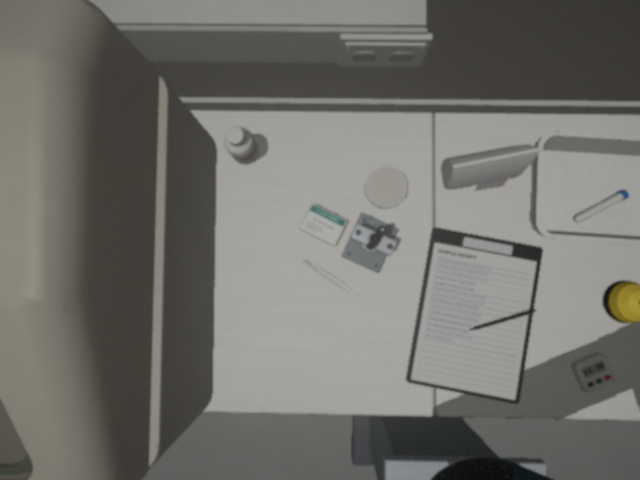

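View pics/side0.png

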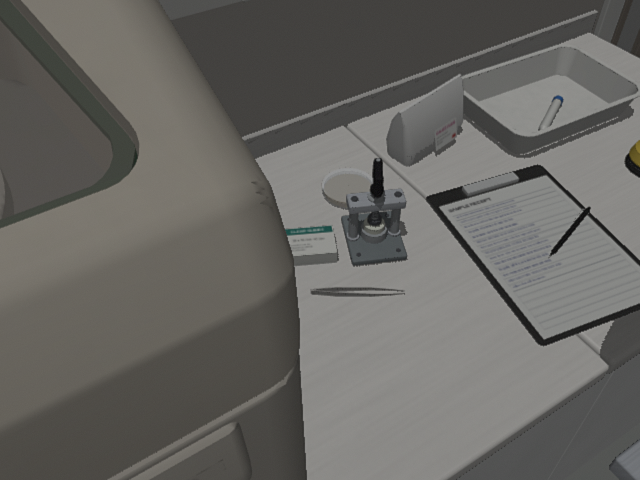

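The top view shows the press at about (375,240), with its dark head near (378,236). The side view shows the head near (378,175). The dish is beyond the press, the box to its left and the forceps in front. Next I'll triangulate the head and take a wrist view.

```bash
cat > h.py <<'E'
from bench import bot,eoat,eyes,ticket
import cv2,numpy as np
def cam(n):
    i=eyes.camera_info(n)
    if n!="wrist": return i["intrinsics"],np.array(i["origin"]),np.array(i["orientation"])
    s=bot.get_state(); H=i["hand_eye"]; R=s["eef_rot"]
    return i["intrinsics"],s["ee_pos"]+R@H[:3,3],R@H[:3,:3]
def ray(c,uv):
    K,o,R=c; d=R@np.linalg.solve(K,[uv[0],uv[1],1.]); return o,d/np.linalg.norm(d)
def plane(c,uv,z):
    o,d=ray(c,uv); return o+d*(z-o[2])/d[2]
def proj(c,p):
    K,o,R=c; q=K@(R.T@(np.array(p)-o)); return q[:2]/q[2]
def tri(c1,u1,c2,u2):
    (a,d),(b,e)=ray(c1,u1),ray(c2,u2)
    s,t=np.linalg.lstsq(np.c_[d,-e],b-a,rcond=None)[0]
    return (a+s*d+b+t*e)/2,np.linalg.norm(a+s*d-b-t*e)
def down(th): # tool z down, tool y (closing) at angle th+90deg... x axis at th
    c,s=np.cos(th),np.sin(th); return np.array([[c,s,0],[s,-c,0],[0,0,-1.]])
E
python3 - <<'E'
from h import *
def blob(n,box):
    im=cv2.imread(f"pics/{n}0.png"); x,y,w,h=box; g=im[y:y+h,x:x+w].max(2)
    m=(g<60).astype(np.uint8); k,l,st,ce=cv2.connectedComponentsWithStats(m)
    for j in range(1,k):
        if st[j,4]>15: print(n,ce[j]+[x,y],st[j])
    return g
blob("top",(355,215,50,40)); blob("side",(350,140,60,70))
ct,cs=cam("top"),cam("side")
print(tri(ct,(378,236),cs,(378,173)))
print(plane(ct,(378,236),130))
a=cv2.imread("pics/top0.png")[150:300,290:420]; b=cv2.imread("pics/side0.png")[140:280,300:420]
cv2.imwrite("pics/c0.png",np.hstack([cv2.resize(a,(400,460),interpolation=2),cv2.resize(b,(400,460),interpolation=2)]))
E
```

```text
side [377.36061947 181.81858407] [ 20  18  15  45 452]
side [397.62962963 194.        ] [45 52  7  5 27]
side [354.38095238 198.42857143] [ 2 57  6  4 21]
(array([583.86121715, 190.11109566, 131.79425386]), np.float64(2.0059652658026144))
[583.4173629  189.10456538 130.        ]
```

View pics/c0.png

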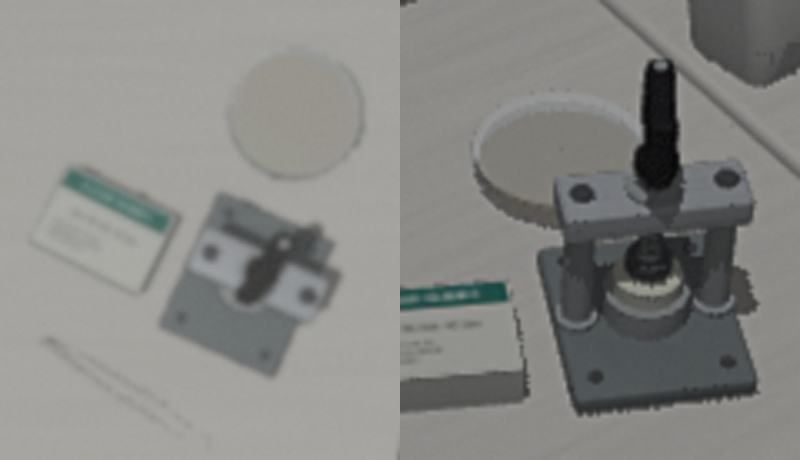

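The crop shows the bar running from about (369,248) to the pip at about (382,229) in top-view pixels. That puts the head's +x axis at about -0.58 rad in world. A tool x angle of about 2.56 leaves joint 6 enough room. Now the wrist view.

```bash
python3 - <<'E'
from h import *
P=[584,190,255]
R=down(2.56)
q=bot.solve_ik(P,R); print(q)
bot.movep(P,R); bot.pause(.4)
c=cam("wrist"); im=eyes.grab_frame("wrist"); cv2.imwrite("pics/w1.png",im[:,:,::-1]); np.savez("w1.npz",K=c[0],o=c[1],R=c[2])
s=bot.get_state(); print(s["t"],s["q"],s["ee_pos"],proj(c,[584,190,146]))
E
```

```text
[ 2.02113739e-01  3.70848547e-01  1.46625979e+00 -4.44089210e-16
  1.30448431e+00 -7.87089935e-01]
3.4333 [ 2.01989814e-01  3.70843795e-01  1.46623617e+00 -1.36127419e-05
  1.30451643e+00 -7.87079979e-01] [584.0266996  189.92346445 255.01208199] [316.8738789  236.97945912]
```

View pics/w1.png

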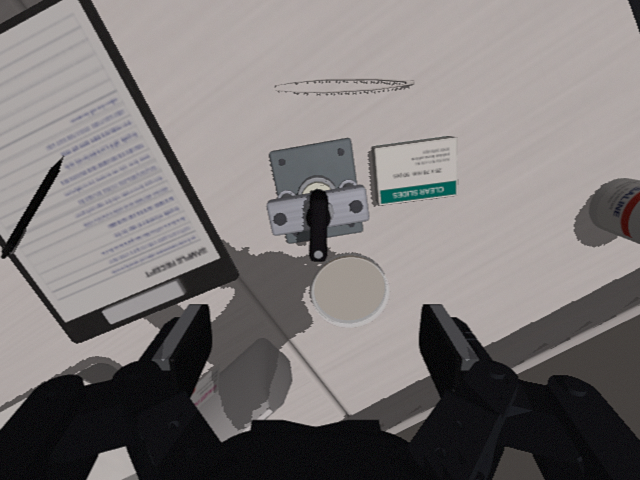

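The wrist view shows the bar end-on near column 318, rows about 193–260, with the pip at (319,255). The bridge screw heads are at (279,219) and (356,209). I'll measure both.

```bash
python3 - <<'E'
from h import *
z=np.load("w1.npz"); c=(z["K"],z["o"],z["R"])
im=cv2.imread("pics/w1.png")
cr=im[180:270,260:380]; b=np.clip(cr.astype(float)*2.2,0,255).astype(np.uint8)
cv2.imwrite("pics/w1c.png",cv2.resize(b,(800,600),interpolation=0))
m=(im.max(2)<45).astype(np.uint8); m[:180]=0;m[270:]=0;m[:,:255]=0;m[:,380:]=0
k,l,st,ce=cv2.connectedComponentsWithStats(m)
for j in range(1,k):
    if st[j,4]>15: print(st[j],ce[j])
j=1+np.argmax(st[1:,4])
for r in range(185,264,4):
    x=np.where(l[r]==j)[0]; print(r,(x.min(),x.max()) if len(x) else None,end=' ')
print(plane(c,(319,255),146),plane(c,(279,219),92.5),plane(c,(356,209),92.5), (plane(c,(279,219),92.5)+plane(c,(356,209),92.5))/2)
E
```

```text
[ 306  190   24   72 1232] [317.71103896 223.05357143]
185 None 189 None 193 (np.int64(311), np.int64(325)) 197 (np.int64(310), np.int64(326)) 201 (np.int64(309), np.int64(327)) 205 (np.int64(310), np.int64(327)) 209 (np.int64(308), np.int64(327)) 213 (np.int64(307), np.int64(328)) 217 (np.int64(306), np.int64(329)) 221 (np.int64(307), np.int64(329)) 225 (np.int64(308), np.int64(327)) 229 (np.int64(310), np.int64(326)) 233 (np.int64(309), np.int64(326)) 237 (np.int64(309), np.int64(326)) 241 (np.int64(310), np.int64(325)) 245 (np.int64(310), np.int64(325)) 249 (np.int64(310), np.int64(326)) 253 (np.int64(310), np.int64(326)) 257 (np.int64(310), np.int64(325)) 261 (np.int64(314), np.int64(321)) [596.04033708 183.91321495 146.        ] [568.47116106 162.62910667  92.5       ] [596.4539714  220.90110796  92.5       ] [582.46256623 191.76510731  92.5       ]
```

View pics/w1c.png

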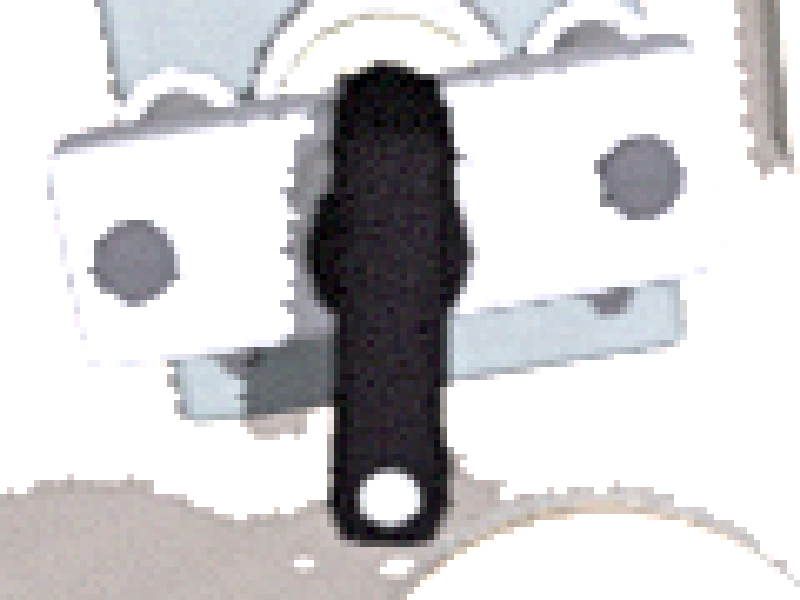

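Checks: the bridge holes are 64.7 mm apart (about 64 expected) and the axis is at about (582.8,191.2). The bar yaw matches the tool yaw within 0.01 rad. Head height next, then grasp.

```bash
python3 - <<'E'
from h import *
z=np.load("w1.npz"); c=(z["K"],z["o"],z["R"]); s=cam("side")
ax=np.array([582.8,191.2]); u=np.array([np.cos(2.56-np.pi),np.sin(2.56-np.pi)])
print("pip tri",tri(c,(318.5,254.7),s,(378,159.8)))
for t in(140,144,148,152): print(t,proj(s,[*(ax+18.5*u),t]),proj(c,[*(ax+23*u),t]),"want 159.8 / 261", [proj(c,[*(ax+d*u),t])[1].round(1) for d in(17,18,19,20)])
E
```

```text
pip tri (array([596.30493703, 183.30779683, 143.98573252]), np.float64(0.05671373960013248))
140 [378.30705012 160.74696637] [317.24387457 262.15949415] want 159.8 / 261 [np.float64(254.5), np.float64(255.8), np.float64(257.0), np.float64(258.3)]
144 [378.4793627  158.50650057] [317.27608772 264.2957617 ] want 159.8 / 261 [np.float64(256.5), np.float64(257.8), np.float64(259.1), np.float64(260.4)]
148 [378.65280712 156.25131812] [317.30925701 266.49543756] want 159.8 / 261 [np.float64(258.6), np.float64(259.9), np.float64(261.2), np.float64(262.6)]
152 [378.82739458 153.98127351] [317.34342565 268.76138735] want 159.8 / 261 [np.float64(260.8), np.float64(262.1), np.float64(263.4), np.float64(264.8)]
```

The head top is at z ≈ 144, so the grip point is at ≈ 130, within the stated 128–136. Now grasping.

```bash
cat >> h.py <<'E'
AX=np.array([582.8,191.2]); Z0=126.; TH0=2.56
def show(tag=""):
    s=bot.get_state(); R=s["eef_rot"]; th=np.arctan2(R[1,0],R[0,0])
    print(tag,f"t{s['t']:.2f} th{th:.3f}",s["ee_pos"].round(2),"F",s["contact_force"].round(1),"M",s["torque"].round(3),f"w{s['gripper_width']:.3f} f{s['finger_force']:.1f}"); return s,th
def turn(d): # head angle d rel. to grasp; +anticlockwise, rises
    q=bot.solve_ik([*AX,Z0+2.55*d],down(TH0+d)); bot.move_j(q)
E
python3 - <<'E'
from h import *
bot.movep([*AX,200],down(TH0)); bot.movel([*AX,Z0],feed=80); bot.pause(.3); show("down")
eoat.gripper_close(); bot.pause(.3); show("closed")
turn(-.05); show(); bot.pause(.2); show("turn .05")
turn(-.15); bot.pause(.2); show("turn .15")
E
```

```text
down t5.14 th2.560 [583.03 191.26 126.38] F [ 0.3  1.5 -0.5] M [-0.044  0.041  0.006] w1.003 f0.0
closed t6.11 th2.560 [583.53 192.21 126.25] F [ 1.8  6.  -1.5] M [ 0.85  -0.254  0.024] w0.127 f59.6
 t6.36 th2.510 [583.45 192.09 126.13] F [ 0.8  4.5 -0.2] M [ 0.857 -0.255 -0.051] w0.130 f59.6
turn .05 t6.56 th2.510 [583.46 192.07 126.17] F [ 1.9  4.8 -0.1] M [ 0.78  -0.176 -0.007] w0.133 f59.6
turn .15 t7.01 th2.413 [583.31 191.93 125.89] F [2.2 5.3 0.7] M [ 0.892 -0.178 -0.017] w0.130 f59.8
```

Gripped (width 0.13 ≈ 11 mm, force 60 N), and the head centred the tool by about 1 mm. I'll update the axis and turn until the stop.

```bash
sed -i 's/^AX=.*;/AX=np.array([583.4,192.2]); Z0=126.;/' h.py; sed -i 's/Z0=126.;.*Z0=126.;/Z0=126.;/' h.py; grep -n AX= h.py; grep -q TH0= h.py || echo 'TH0=2.56' >>h.py; python3 - <<'E'
from h import *
d=-.15; base=None
while d>-2.4:
    d-=.1 if base is None or abs(s["torque"][2])<.12 else .04
    turn(d); bot.pause(.12); s,th=show(f"d{d:.2f}"); base=1
    F=s["contact_force"]
    if abs(s["torque"][2])>.42 or np.linalg.norm(F)>35: break
E
```

```text
20:AX=np.array([583.4,192.2]); Z0=126.; TH0=2.56
d-0.25 t7.38 th2.313 [583.26 191.98 125.58] F [0.1 1.1 3.7] M [ 0.179  0.245 -0.005] w0.133 f60.4
d-0.35 t7.74 th2.212 [583.09 191.88 125.36] F [-1.6  0.4  5.2] M [ 0.044  0.362 -0.021] w0.133 f60.5
d-0.45 t8.11 th2.113 [582.87 191.79 125.06] F [-1.2  0.7  5.3] M [ 0.033  0.394 -0.082] w0.128 f60.6
d-0.55 t8.47 th2.013 [582.71 191.7  124.81] F [-2.3  0.2  6.5] M [-0.057  0.492 -0.052] w0.135 f60.7
d-0.65 t8.84 th1.913 [582.49 191.62 124.54] F [-2.1 -0.1  6.2] M [ 0.039  0.615 -0.087] w0.129 f60.8
d-0.75 t9.21 th1.813 [582.29 191.58 124.33] F [-3.8 -0.3  7.5] M [-0.084  0.677 -0.012] w0.132 f60.9
d-0.85 t9.57 th1.713 [582.05 191.56 124.05] F [-3.8 -0.9  7.6] M [-0.066  0.755 -0.016] w0.129 f60.9
d-0.95 t9.94 th1.613 [581.84 191.56 123.78] F [-4.6  0.2  8.6] M [-0.043  0.875 -0.014] w0.131 f61.0
d-1.05 t10.31 th1.513 [581.65 191.58 123.54] F [-4.2  0.4  8.8] M [-0.011  0.868 -0.004] w0.130 f61.1
d-1.15 t10.68 th1.413 [581.39 191.59 123.26] F [-6.1 -0.4  9.6] M [ 0.003  1.034 -0.018] w0.132 f61.2
d-1.25 t11.04 th1.313 [581.19 191.68 123.04] F [-6.4 -0.   9.4] M [0.124 1.095 0.237] w0.133 f61.3
d-1.29 t11.41 th1.273 [581.12 191.72 122.94] F [-6.8 -1.1 10.5] M [0.089 1.185 0.342] w0.133 f61.3
d-1.33 t11.78 th1.234 [581.02 191.74 122.84] F [-5.   0.4 10.5] M [0.184 1.169 0.435] w0.134 f61.4
```

The stop was met at d ≈ -1.15: torque climbs steadily to 0.44 N m. One more press, then I'll back off about a quarter turn using the refined axis, (581.7,193.2). The 0.36 target is 1.57 from midway between first contact and the pressed angle.

```bash
sed -i 's/^AX=np.array(\[[^]]*\])/AX=np.array([581.7,193.2])/' h.py; python3 - <<'E'
from h import *
turn(-1.37); bot.pause(.5); show("press")
for d in np.r_[-1.33,-1.29,-1.25,-1.21,-1.17,-1.13,-1.09,-1.0,-.8:.25:.2,.3,.36]:
    turn(d); bot.pause(.1); show(f"d{d:.2f}")
bot.pause(.6); show("end")
cv2.imwrite("pics/w2.png",eyes.grab_frame("wrist")[:,:,::-1]); cv2.imwrite("pics/top2.png",eyes.grab_frame("top")[:,:,::-1]); cv2.imwrite("pics/side2.png",eyes.grab_frame("side")[:,:,::-1])
a=cv2.imread("pics/top2.png")[150:300,280:430];b=cv2.imread("pics/side2.png")[100:310,270:430]
cv2.imwrite("pics/c2.png",np.hstack([cv2.resize(a,(400,400),interpolation=2),cv2.resize(b,(400,400),interpolation=2)]))
E
```

```text
press t12.53 th1.194 [580.73 191.99 122.8 ] F [-3.1 -2.4  7.9] M [-0.36   0.671  0.597] w0.133 f61.1
d-1.33 t12.88 th1.234 [580.78 191.97 122.89] F [-3.  -2.2  7.5] M [-0.373  0.596  0.558] w0.129 f61.0
d-1.29 t13.22 th1.274 [580.84 191.91 122.96] F [-3.6 -2.9  7.5] M [-0.38   0.587  0.379] w0.132 f60.9
d-1.25 t13.57 th1.313 [580.92 191.9  123.09] F [-2.6 -3.3  6.3] M [-0.426  0.547  0.283] w0.131 f60.8
d-1.21 t13.93 th1.353 [581.01 191.85 123.15] F [-1.9 -2.8  7.2] M [-0.483  0.51   0.098] w0.130 f60.8
d-1.17 t14.28 th1.393 [581.11 191.82 123.26] F [-1.8 -3.9  6.2] M [-0.43   0.457  0.054] w0.132 f60.7
d-1.13 t14.62 th1.433 [581.17 191.83 123.33] F [-1.8 -3.6  6.2] M [-0.495  0.452  0.089] w0.131 f60.7
d-1.09 t14.97 th1.473 [581.28 191.81 123.48] F [-1.5 -3.1  5.9] M [-0.554  0.442  0.027] w0.133 f60.7
d-1.00 t15.32 th1.563 [581.42 191.79 123.67] F [-1.5 -2.9  6.1] M [-0.595  0.325  0.001] w0.133 f60.6
d-0.80 t15.73 th1.757 [581.86 191.87 124.17] F [ 0.1 -5.1  4.9] M [-0.913  0.148 -0.015] w0.128 f60.5
d-0.60 t16.14 th1.954 [582.25 192.04 124.7 ] F [ 0.5 -5.5  4.3] M [-1.062 -0.045  0.004] w0.130 f60.4
d-0.40 t16.55 th2.154 [582.73 192.18 125.24] F [ 2.2 -4.9  4. ] M [-0.997 -0.27  -0.006] w0.131 f60.3
d-0.20 t16.96 th2.354 [583.06 192.46 125.76] F [ 2.9 -4.1  3.4] M [-0.84  -0.441  0.028] w0.133 f60.1
d-0.00 t17.37 th2.551 [583.32 192.74 126.23] F [ 4.9 -3.8  0.9] M [-0.74  -0.629  0.049] w0.131 f60.0
d0.20 t17.77 th2.751 [583.53 193.07 126.74] F [ 4.4 -2.2  0.6] M [-0.51  -0.798  0.007] w0.131 f59.8
d0.30 t18.12 th2.851 [583.65 193.28 127.03] F [ 5.1 -1.7  0. ] M [-0.422 -0.875  0.031] w0.131 f59.8
d0.36 t18.48 th2.911 [583.7  193.36 127.15] F [ 4.4 -1.1 -0.1] M [-0.373 -0.872 -0.036] w0.130 f59.8
end t19.07 th2.911 [583.71 193.37 127.18] F [ 5.1 -2.5 -0.2] M [-0.326 -0.858  0.066] w0.131 f59.8
```

View pics/w2.png

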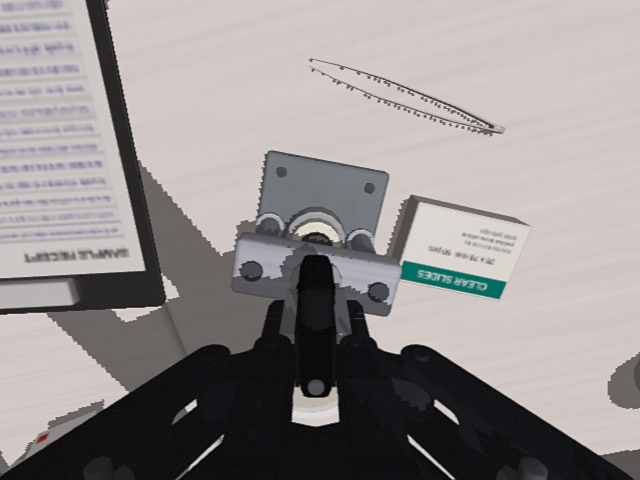

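View pics/c2.png

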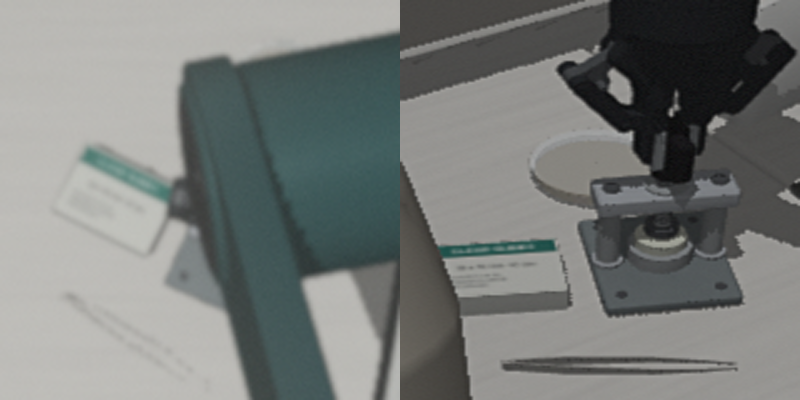

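The wrist view shows the bar square between the pads (pip at (316,388), near end at (316,260)), so it did not slip. The box and forceps look as they did before, and so does the visible part of the dish. The forces are small and steady, so I'm handing in.

```bash
python3 -c "
from h import *
show(); print(ticket.close_job())"
```

```text
t19.23 th2.911 [583.65 193.38 127.17] F [ 5.2 -0.9 -0. ] M [-0.347 -0.867  0.062] w0.132 f59.8
the job is handed in; nothing more can be done
None
```

I turned the thumbscrew clockwise to its firm stop (about 0.6 N m), backed it off about a quarter turn (1.53 rad from first contact, 1.73 rad of tool rotation from full press) and handed the job in at 19 s with the gripper still holding it; no verdict was returned.

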